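# Fit the stop clip to the TV aerial

## Robot

A 7-joint arm with a two-finger parallel gripper is mounted at the origin on the work surface. World frame = base frame: x ahead of the robot, y to its left, z up, the work surface at z = 0. Lengths are in m, angles in rad, forces in N, time in s.
With the tool pointing down it reaches from about 0.425 to 0.95 m from the base axis. Payload 4.7 kg.
Tool frame: the origin (TCP) lies on the centre line of the jaws, within the pads' length; the fingertips stand robot.nose_length ahead of it and the grasp point (between the pads) lies 8 mm behind it (robot.nose_length is the distance from the TCP to the fingertips, in m); z points along the fingers, y is the line along which they close (so a half turn about z gives the same grasp; the last joint's range is limited). The gripper opens to 85 mm and grips with 20 to 120 N. Pads are 22 mm wide; open, the fingers measure 114 mm over their backs; the gripper's body (76 mm by 85 mm) begins 54 mm behind the grasp point. The pads swing forward as they close: fully open they stand 13 mm farther back than shut.
Start: joints at [-1.263, 0.469, -0.049, 1.532, 0.024, 1.141, -0.082], TCP at [0.223, 0.637, 0.242] pointing down, gripper open.
Joint ranges: [-2.59, 2.59], [-0.33, 1.99], [-1.39, 1.29], [0.1, 2.45], [-1.04, 4.18], [0.21, 1.99], [-2.66, 2.66]. Speed limits (rad/s): [2.57, 2.57, 3.14, 3.14, 3.14, 3.14, 3.14].

## Interface

Orientations are given as [roll, pitch, yaw] about the fixed x, y, z axes, in that order (R = Rz(yaw) Ry(pitch) Rx(roll)).
In Python, from plant import robot gives the robot as it stands. Calls block until the motion is done:
- robot.goto(position, orientation): joint-space move of the TCP to a pose.
- robot.move_straight(position, vel=0.15, attitude=None, contact_N=None): straight line of the TCP; attitude=None keeps the orientation; vel is the mean speed in m/s. With contact_N (N) it stops when the force on the tool has changed by that much, and returns True; else False.
- robot.move_joints(angles): joint-space move.
- robot.grip(opening, strength=None): opening from 0.0 (shut) to 1.0 (fully open); strength is the grip in N (None keeps the last); returns when the fingers have stopped.
- robot.sleep(seconds).
- robot.inverse_kinematics(position, orientation): joint angles nearest the present ones, or None.
- robot.sense(): the state.
- robot.grab_frame(name): name is "scene" or "top" or "wrist"; returns a dict with "image" (384x512x3 uint8, red, green, blue), "range_z" (384x512 float32, m along the optical axis (not along the pixel's ray), 0 where there is no reading), "fx", "fy", "cx", "cy" (pixels), "R" (3x3) and "t" (3): a world point X has camera coordinates R X + t. Camera axes: x right, y down, z forward; pixel columns grow to the right and rows downward; lengths in m; the calibration is good to about 2 mm. The wrist camera is an equidistant fisheye: a pixel r from the principal point sees the ray r / f radians off the axis. A picture is of the moment at which its call begins.
A pose or a line that the arm cannot do raises robot.IKError and nothing moves.
- robot.close_job(): hands the job in; it is judged then, once.
The state is a dict: "t": time; "joint_pos": joint angles; "joint_velocities": joint speeds; "effort": joint torques, N m; "tcp_pos": TCP position; "tcp_rot": TCP orientation; "wrist_force": force on the tool from outside, world axes, zero at the start; "torque": the same for the moment, N m; "opening": opening from 0.0 (shut) to 1.0 (fully open); "gripper_force": force on a finger pad.
Only numpy, scipy, OpenCV 4.12 (cv2) and the standard library are available. Lean on these libraries where they do the work, as an engineer would, in place of code of your own. Each camera call takes 0.05 s, during which the arm holds its last target. There are 200 camera calls.

## Task

Squeeze the spring clip open and lift it off the wooden strip, then lower it, held open and upright, over the head of the TV aerial's mast until its sprung crown presses gently on top of the head and the open jaws are level with the neck. Keep that light pressure for a moment and let go, so that the jaws close into the neck just under the head and the clip stays there upright; leave the mug, the remote control and the jar where they are.

Things in the scene. Friction and masses are not known exactly. Their poses are not given: they have to be found in the camera images.
- clip: Self-closing spring clip like a big clothes peg, grey plastic, 90 g, 22 mm wide along its hinge. Origin on the hinge pin; z up through the handles, x along the pin, y across (handles and jaws move in y). Squeezing the handles opens the jaws, letting go closes them. At the start it sits upright, closed on the rack's strip, its x along the strip, its origin 20 mm above the strip's top edge.
- handles (a point): Where to squeeze: midway between the clip's two flat handles, 36 mm above its origin. They rise to 55 mm above the origin, flaring to 64 mm over their top ends at rest. Squeezing takes about 7 N each side to start and 18 N at most; at a hard stop the outer faces are parallel and 34 mm apart, so 30 to 40 N holds the clip firmly and fully open.
- jaw_mid (a point): Midway between the rubber jaw pads, 39 mm below the clip's origin (the pads rise 2 mm when open). Pads are 8 mm high and point inwards from jaw arms that hang to 43 mm below the origin. Gap between pads: 4 mm at rest, 27 mm fully open; above the pads the arms leave 26 mm or more.
- crown: The clip's sprung crown: flat grey bar 22 x 18 x 6 mm between the jaw arms under the hinge pin, which presses on the mast's head. Origin at the centre of its underside: 17 mm below the clip's origin when free, 11 mm when pushed in to its stop. Its spring takes about 1 N to start and 8 N at the stop; past the stop the force shoots up.
- jaw_a (a joint): Angle of one jaw (rad; the other mirrors it): 0 at rest, 0.30 fully open. Pad gap is about 4 mm + 78 mm x angle: about 0.03 on the strip, 0.08 in the mast's neck, 0.18 on the mast's head.
- aerial: Indoor TV aerial, fixed to the table: black round foot 110 mm across, 22 mm high; upright dark tube 22 mm across; small aluminium wire loop on the tube's -x side, up to 103 mm high. Origin under the centre of the foot. A bright steel mast stands out of the tube, held by friction.
- tube_mouth (a point): On the axis of tube and mast, 110 mm above the table. The mast's flat round head is 18 mm across, 18 mm high; the neck under it 10 mm across, 14 mm high. The head's top is 152 to 182 mm above the table, different each time and not measured: find it by touch. With the crown pressed on it by 3 to 7 N the pads face the neck; with less they meet the head, and over 15 N is too much.
- rack: Wooden rack fixed to the table: foot 150 x 75 x 18 mm with an upright strip 130 mm long (along its x), 6 mm thick (its y), whose top edge is 85 mm above the table. Origin under the centre of the foot.
- mug: White mug, 80 mm across, 90 mm high, origin under its centre; bystander.
- remote: Black remote control lying flat, 170 x 48 x 20 mm, origin under its centre; bystander.
- jar: Small closed glass jar, 60 mm across, 75 mm high, origin under its centre; bystander.

How it is judged:
By the outcome, as a careful person would: the job done as asked, in the order asked, and still so for the second after the job is handed in, with the robot touching nothing.
It also fails if it takes over 43 s, if anything falls off the work surface, if the arm or the gripper's body presses on something with over 40 N, if the wrist force passes 120 N, or if a joint passes its speed limit or range.

## Working session

There is one attempt and no reset: what is moved stays moved. The work goes in short steps, each a Python script; the robot and the scene stay as the last script left them, time stands still between calls to the robot, and variables do not carry over. Pictures are saved under pics/ and viewed, at most 10 in all, crops included, and the job is handed in when it is done.

```bash
mkdir -p pics; ls; python3 - <<'E'
from plant import robot
import cv2,numpy as np
print(robot.nose_length, robot.sense())
for n in("top","scene"):
    f=robot.grab_frame(n); cv2.imwrite(f"pics/{n}0.png",f["image"][:,:,::-1]); np.savez(f"pics/{n}0.npz",**f); print(n,f["R"],f["t"],f["fx"])
E
```

```text
pics
0.011 {'t': 0.0, 'joint_pos': array([-1.26289875,  0.46947501, -0.04859474,  1.53368389,  0.02412308,
        1.14099175, -0.08227078]), 'joint_velocities': array([-1.90564572e-04, -5.15335907e-04, -2.83913869e-04,  6.53237522e-04,
        7.10129293e-04,  1.78730563e-03, -3.16958382e-06]), 'effort': array([ 4.94534306e-04, -5.10303819e+01, -4.60225786e-02, -2.37712079e+01,
        1.08409571e-02,  7.45371566e-03,  4.51231790e-05]), 'tcp_pos': array([0.22287575, 0.63655398, 0.24124302]), 'tcp_rot': array([-3.13962334e+00,  9.26852022e-05,  2.80486526e+00]), 'wrist_force': array([-0.08115099,  0.21408307, -0.23026288]), 'torque': array([0.00601841, 0.01551825, 0.01507755]), 'gripper_force': 0.0, 'opening': 1.000843577599983}
top [[ 0.15086142 -0.98852346 -0.00788628]
 [-0.96504373 -0.14553922 -0.21796543]
 [ 0.21431618  0.04049318 -0.97592463]] [-0.04223845  0.62558752  0.8904212 ] 348.09552348567667
scene [[ 0.72202234  0.6917021  -0.01523002]
 [ 0.49544727 -0.53227916 -0.68644803]
 [-0.48292416  0.48808513 -0.72701936]] [-0.43855386 -0.20480382  1.27921982] 438.3987947678426
```

View pics/top0.png

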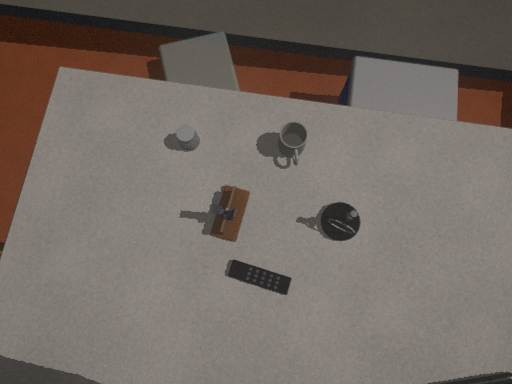

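View pics/scene0.png

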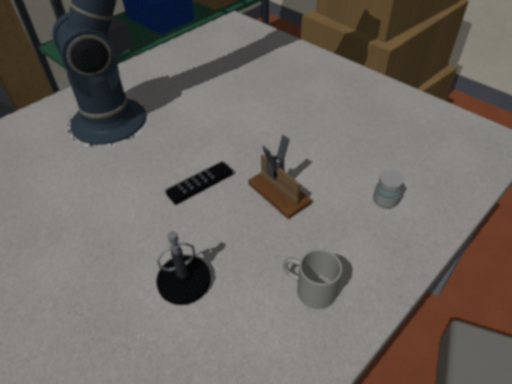

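The top view shows the rack at about (230,213) with the clip at (227,211), the aerial foot at (340,222) and the mast head near (353,213). In the scene view the clip is at about (277,160) and the head at (173,238).

```bash
cat > h.py <<'E'
import numpy as np,cv2
def cloud(f):
    v,u=np.mgrid[:384,:512]; z=f["range_z"]
    P=np.stack([(u-f["cx"])/f["fx"]*z,(v-f["cy"])/f["fy"]*z,z],-1)
    W=(P-f["t"])@f["R"]; W[z<=0]=np.nan
    return W
E
python3 - <<'E'
from h import *
for n in("top","scene"):
    f=np.load(f"pics/{n}0.npz"); W=cloud(f); I=f["image"].astype(int)
    z=W[...,2]
    c0={"top":(340,222),"scene":(183,279)}[n]; c1={"top":(235,222),"scene":(283,196)}[n]
    A=W[c0[1],c0[0]]; B=W[c1[1],c1[0]]; print(n,"raw",A,B)
    near=lambda C,r:np.hypot(W[...,0]-C[0],W[...,1]-C[1])<r
    m=near(A,.09)&(z>.012)&(z<.035); p=W[m][:,:2].astype(np.float32)
    print("foot circ",cv2.minEnclosingCircle(p))
    m=near(A,.09)&(z>.125); print("mast",m.sum(),W[m].mean(0),W[m].max(0),W[m].min(0))
    br=(I[...,0]>I[...,2]*1.5)&near(B,.13)&(z>.008)
    print("foot rect",cv2.minAreaRect(W[br&(z<.03)][:,:2].astype(np.float32)), "strip",cv2.minAreaRect(W[br&(z>.07)][:,:2].astype(np.float32)))
    p=W[br&(z>.07)]; print("stripmed",np.median(p,0),p.min(0),p.max(0))
    m=near(B,.1)&(z>.095); p=W[m]; print("clip",m.sum(),p.mean(0),p.min(0),p.max(0),cv2.minAreaRect(p[:,:2].astype(np.float32)))
    for r in [m]:
        for q in p[::max(1,len(p)//25)]: print(np.round(q,3))
E
```

```text
top raw [ 0.56369023 -0.17529111  0.10112656] [0.53189996 0.10211966 0.02105751]
foot circ ((0.580313503742218, -0.19418197870254517), 0.0549081526696682)
mast 61 [ 0.57938819 -0.19297414  0.15315093] [ 0.58901887 -0.18530276  0.16149811] [ 0.57176684 -0.20302954  0.12521235]
foot rect ((0.557688295841217, 0.12167017161846161), (0.07414913177490234, 0.14878375828266144), 83.19548034667969) strip ((0.5571427941322327, 0.12136191874742508), (0.006309294141829014, 0.1284898817539215), 83.25706481933594)
stripmed [0.57069256 0.11957861 0.08367527] [0.49338137 0.11145995 0.07074554] [0.62111446 0.13127686 0.08831165]
clip 212 [0.54311953 0.12756436 0.1263202 ] [0.5293097  0.09220748 0.09701999] [0.55791526 0.15450355 0.15908299] ((0.543178915977478, 0.1233377531170845), (0.0620247945189476, 0.025448303669691086), 86.130126953125)
[0.558 0.153 0.153]
[0.557 0.144 0.139]
[0.548 0.153 0.153]
[0.556 0.139 0.118]
[0.552 0.14  0.123]
[0.547 0.145 0.135]
[0.555 0.121 0.108]
[0.545 0.143 0.131]
[0.552 0.123 0.105]
[0.538 0.149 0.151]
[0.547 0.136 0.108]
[0.549 0.102 0.132]
[0.539 0.144 0.134]
[0.
[... 941 characters left out ...]
25] [0.53153802 0.09074017 0.09507757] [0.5609422  0.15611901 0.15905542] ((0.5468562245368958, 0.12317401170730591), (0.06421956419944763, 0.026388904079794884), 85.4179916381836)
[0.538 0.156 0.155]
[0.539 0.148 0.149]
[0.559 0.152 0.155]
[0.554 0.148 0.148]
[0.55  0.146 0.142]
[0.54  0.144 0.132]
[0.55  0.144 0.134]
[0.56  0.142 0.138]
[0.537 0.095 0.149]
[0.545 0.093 0.152]
[0.548 0.093 0.151]
[0.551 0.093 0.15 ]
[0.554 0.096 0.147]
[0.554 0.099 0.142]
[0.553 0.1   0.138]
[0.551 0.096 0.136]
[0.534 0.104 0.118]
[0.558 0.135 0.112]
[0.554 0.133 0.107]
[0.553 0.127 0.107]
[0.552 0.121 0.108]
[0.551 0.119 0.106]
[0.552 0.115 0.106]
[0.551 0.123 0.097]
[0.546 0.104 0.1  ]
[0.553 0.103 0.096]
```

```bash
python3 - <<'E'
from plant import robot
from h import *
yaw=np.pi-np.radians(6.8)
o=[np.pi,0,yaw]
robot.goto([.5455,.1225,.22],o); s=robot.sense(); print(s["t"],s["joint_pos"],s["tcp_pos"])
print(robot.move_straight([.5455,.1225,.134],vel=.12,contact_N=8))
s=robot.sense(); print(s["t"],s["tcp_pos"],s["wrist_force"])
robot.grip(0.0,36); s=robot.sense(); print(s["t"],s["opening"],s["gripper_force"],s["wrist_force"],s["torque"])
f=robot.grab_frame("scene"); cv2.imwrite("pics/s1.png",cv2.resize(f["image"][100:240,200:360,::-1],None,fx=4,fy=4))
E
```

```text
2.275 [-0.5055133   0.30332308  0.2577214   1.85104984 -0.09125428  0.99844113
  1.24446868] [0.54542078 0.12377384 0.21997544]
False
3.1417 [0.54609513 0.12269225 0.13461743] [0.3998419  0.55651632 0.56370301]
3.6667 0.3850306007391591 38.27877759933472 [-2.368767   -1.06455423 13.75196052] [-0.25447222  0.63031819  0.04214984]
```

View pics/s1.png

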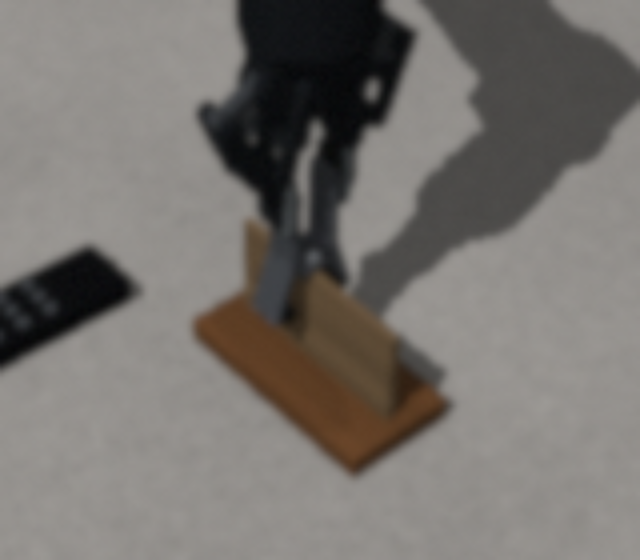

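The clip is squeezed open on the strip: its jaw arms straddle the strip at crop (275,285) and (330,270). The upward force shows it was pressed down a little. Next I'll lift it and carry it above the mast.

```bash
python3 - <<'E'
from plant import robot
from h import *
robot.move_straight([.546,.1227,.20],vel=.1)
robot.move_straight([.546,.1227,.285],vel=.2)
robot.move_straight([.582,-.1945,.285],vel=.2); robot.sleep(.3)
s=robot.sense(); print(s["t"],s["tcp_pos"],s["tcp_rot"],s["opening"],s["gripper_force"],s["wrist_force"])
for n in("scene","top","wrist"):
    f=robot.grab_frame(n); np.savez(f"pics/{n}2.npz",**f)
    I=f["image"][:,:,::-1]
    if n=="scene": cv2.imwrite("pics/s2.png",cv2.resize(I[140:320,80:280],None,fx=3,fy=3))
    if n=="wrist": cv2.imwrite("pics/w2.png",I)
    if n!="wrist":
        W=cloud(f); z=W[...,2]; d=np.hypot(W[...,0]-.582,W[...,1]+.1945)<.06
        print(n)
        m=d&(z>.125)&(z<.18); print("mast",m.sum(),W[m].mean(0) if m.any() else 0,W[m].max(0))
        for lo in np.arange(.18,.27,.01):
            m=d&(z>=lo)&(z<lo+.01)
            if m.sum()>2: print(round(lo,3),m.sum(),np.round(W[m].min(0),3),np.round(W[m].max(0),3))
E
```

```text
7.15 [ 0.58206391 -0.1940713   0.28506323] [3.14147469e+00 6.96804219e-05 3.02360237e+00] 0.3830787266033494 36.55715882778168 [ 0.14558843  0.14312184 -0.27011501]
scene
mast 159 [ 0.58572117 -0.19626468  0.14900325] [ 0.59260287 -0.18576141  0.16354447]
0.2 21 [ 0.577 -0.223  0.205] [ 0.593 -0.169  0.21 ]
0.21 158 [ 0.566 -0.224  0.21 ] [ 0.595 -0.167  0.22 ]
0.22 69 [ 0.566 -0.221  0.22 ] [ 0.594 -0.169  0.23 ]
0.23 119 [ 0.567 -0.219  0.23 ] [ 0.594 -0.171  0.24 ]
0.24 138 [ 0.565 -0.214  0.24 ] [ 0.594 -0.176  0.25 ]
0.25 126 [ 0.571 -0.211  0.25 ] [ 0.594 -0.178  0.259]
0.26 57 [ 0.572 -0.212  0.26 ] [ 0.594 -0.178  0.27 ]
0.27 50 [ 0.572 -0.217  0.27 ] [ 0.596 -0.173  0.28 ]
top
mast 41 [ 0.57719841 -0.19395447  0.14937042] [ 0.58482085 -0.18529333  0.16205009]
0.2 15 [ 0.564 -0.222  0.202] [ 0.591 -0.164  0.21 ]
0.21 49 [ 0.564 -0.217  0.21 ] [ 0.592 -0.164  0.219]
0.22 30 [ 0.565 -0.218  0.221] [ 0.591 -0.166  0.23 ]
0.23 44 [ 0.566 -0.215  0.23 ] [ 0.59 -0.17  0.24]
0.24 70 [ 0.565 -0.212  0.241] [ 0.587 -0.173  0.25 ]
0.25 32 [ 0.566 -0.207  0.25 ] [ 0.587 -0.175  0.26 ]
0.26 14 [ 0.567 -0.207  0.26 ] [ 0.584 -0.175  0.269]
0.27 22 [ 0.566 -0.213  0.27 ] [ 0.583 -0.165  0.28 ]
```

View pics/s2.png

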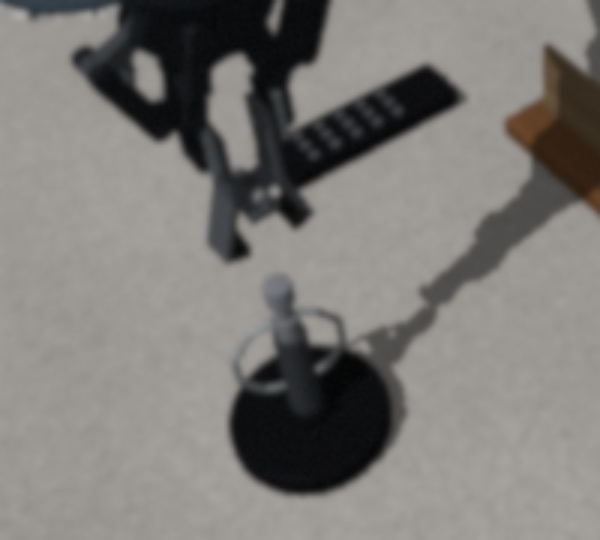

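View pics/w2.png

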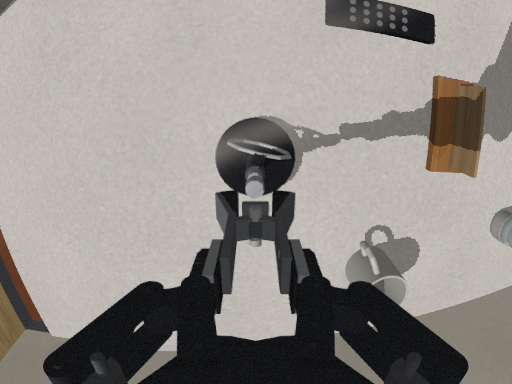

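The wrist view shows the head at (255,183) centred between the jaw arms (217 and 294), with the crown at (255,208), so the clip is upright and central across. The depth data puts it about 2.5 mm short in x. I'll correct that and lower by touch.

```bash
python3 - <<'E'
from plant import robot
from h import *
x,y=.5842,-.1945
robot.move_straight([x,y,.255],vel=.1); 
print(robot.move_straight([x,y,.235],vel=.04,contact_N=3)); robot.sleep(.2)
b=robot.sense(); print(b["t"],b["tcp_pos"],b["wrist_force"],b["torque"])
print(robot.move_straight([x,y,.205],vel=.008,contact_N=3.5)); robot.sleep(.2)
s=robot.sense(); print(s["t"],s["tcp_pos"],s["wrist_force"]-b["wrist_force"],s["torque"]-b["torque"],s["opening"])
f=robot.grab_frame("scene"); np.savez("pics/s3.npz",**f)
cv2.imwrite("pics/s3.png",cv2.resize(f["image"][140:320,80:280,::-1],None,fx=3,fy=3))
E
```

```text
False
8.6 [ 0.58437355 -0.19456954  0.23529209] [-0.84812769  1.22093511 -0.3212919 ] [ 0.01549573  0.0779408  -0.0282311 ]
True
11.1083 [ 0.5841091  -0.19448857  0.21504592] [ 0.82115776 -1.55893407  2.92407526] [-0.15637959 -0.30267604  0.01948298] 0.38435497209880876
```

View pics/s3.png

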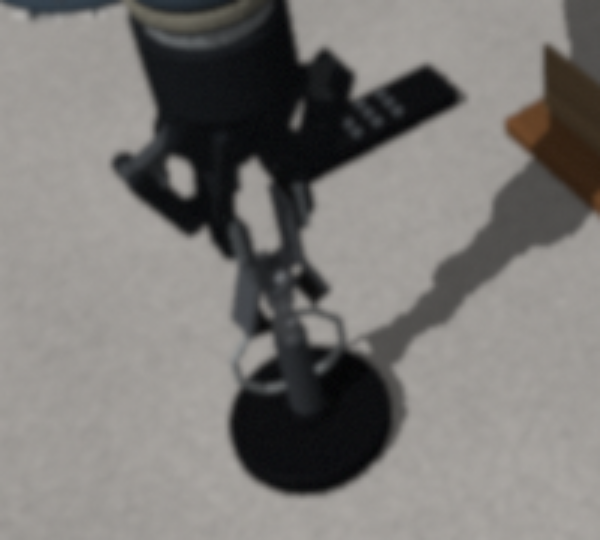

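The clip is over the head, with the jaw arms at crop (250,310) and (315,285) on either side of the neck. Force is about 2.9 N, so I'll press roughly 2 N more, hold, then let go.

```bash
python3 - <<'E'
from plant import robot
from h import *
b=-.3; x,y=.5842,-.1945
z=robot.sense()["tcp_pos"][2]
for i in range(5):
    robot.sleep(.25)
    F=np.mean([robot.sense()["wrist_force"][2]])-b
    print(round(z,4),F,robot.sense()["wrist_force"],robot.sense()["tcp_pos"][2])
    if F>4.6: break
    z-=min(.0015,(5.0-F)/1200); robot.move_straight([x,y,z],vel=.01)
robot.sleep(.8); s=robot.sense(); print(s["t"],s["wrist_force"],s["torque"],s["tcp_pos"])
E
```

```text
0.215 3.9500034757555325 [ 1.18370937 -0.2295633   3.65000348] 0.21478986340169665
0.2141 5.62680931758376 [ 0.27869969 -0.60918066  5.32680932] 0.21420176943906258
12.7083 [7.66277231e-01 3.45985952e-03 4.62252919e+00] [-0.08057413 -0.21180308  0.00977973] [ 0.58420114 -0.1945155   0.21415575]
```

```bash
python3 - <<'E'
from plant import robot
from h import *
robot.grip(1.0); robot.sleep(.3); s=robot.sense(); print(s["t"],s["opening"],s["gripper_force"],s["wrist_force"],s["tcp_pos"])
print(robot.move_straight([.5842,-.1945,.30],vel=.08,contact_N=6)); robot.sleep(.3)
s=robot.sense(); print(s["t"],s["wrist_force"],s["tcp_pos"])
f=robot.grab_frame("scene"); W=cloud(f)
a=cv2.resize(f["image"][170:300,120:250,::-1],None,fx=4,fy=4)
w=robot.grab_frame("wrist"); b=w["image"][80:280,170:340,::-1]
b=cv2.resize(b,(int(170*2.6*.6),520)); cv2.imwrite("pics/s4.png",np.hstack([a,b]))
z=W[...,2]; d=np.hypot(W[...,0]-.582,W[...,1]+.1945)<.045
for lo in np.arange(.12,.24,.01):
    m=d&(z>=lo)&(z<lo+.01)
    if m.sum()>2: print(round(lo,3),m.sum(),np.round(W[m].min(0),3),np.round(W[m].max(0),3))
E
```

```text
13.575 1.0007808754246998 0.0 [ 0.3277705  -0.02129604 -0.18366997] [ 0.58421602 -0.19448775  0.21418264]
False
15.1 [ 0.04358776 -0.13090065  0.17509648] [ 0.58411118 -0.19449172  0.29973014]
0.12 30 [ 0.583 -0.202  0.12 ] [ 0.591 -0.189  0.13 ]
0.13 46 [ 0.569 -0.216  0.13 ] [ 0.595 -0.176  0.14 ]
0.14 121 [ 0.57  -0.216  0.14 ] [ 0.595 -0.176  0.15 ]
0.15 70 [ 0.569 -0.215  0.15 ] [ 0.596 -0.177  0.16 ]
0.16 98 [ 0.569 -0.215  0.16 ] [ 0.595 -0.178  0.17 ]
0.17 79 [ 0.567 -0.214  0.17 ] [ 0.595 -0.179  0.18 ]
0.18 158 [ 0.569 -0.215  0.18 ] [ 0.595 -0.176  0.19 ]
0.19 52 [ 0.574 -0.218  0.19 ] [ 0.596 -0.175  0.2  ]
0.2 51 [ 0.574 -0.219  0.2  ] [ 0.596 -0.173  0.21 ]
0.21 56 [ 0.575 -0.222  0.21 ] [ 0.597 -0.169  0.22 ]
0.22 100 [ 0.568 -0.225  0.22 ] [ 0.597 -0.165  0.23 ]
```

View pics/s4.png

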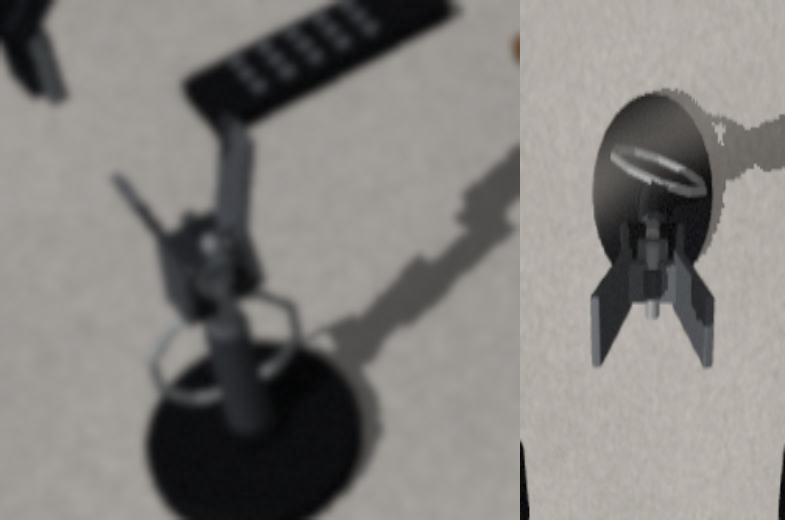

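The clip stands upright on the mast. Its handle tips span about 55 mm once corrected for the camera's over-reading, which matches jaws at about 0.08 rad, so they are in the neck. The gripper is clear.

```bash
python3 -c "
from plant import robot
print(robot.close_job(), robot.sense()['t'])"
```

```text
the job is handed in; nothing more can be done
the job is handed in; nothing more can be done
```

The clip sits upright on the mast with its jaws closed in the neck under the head, judging by the camera depth. It was pressed on at about 5 N before release, I sent the arm nowhere near the mug, remote or jar, and the job was handed in at about 15 s of robot time.

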